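Set the index table to its zero line and lock it

ROBOT

A 6-joint arm with a two-finger parallel gripper is mounted at the origin on a cart in front of the work surface, level with it; the furniture and walls round the work are solid. World frame = base frame: x ahead of the robot, y to its left, z up, the work surface at z = 0. Lengths are in mm, angles in rad, forces in N, time in s.
With the tool pointing down it reaches from about 275 to 750 mm from the base axis. Payload 10.2 kg.
Tool frame: the origin (TCP) lies midway between the tips of the shut fingers; the grasp point (between the pads) lies 19 mm behind it; z points along the fingers, y is the line along which they close (so a half turn about z gives the same grasp; the last joint's range is limited). The gripper opens to 85 mm and grips with 20 to 120 N. Pads are 22 mm wide; open, the fingers measure 114 mm over their backs; the gripper's body (76 mm by 85 mm) begins 54 mm behind the grasp point. The pads swing forward as they close: fully open they stand 13 mm farther back than shut.
Start: joints at [-1.339, 0.313, 1.498, -0, 1.331, -0.223], TCP at [230.612, -471.645, 203.494] pointing down, gripper open.
Joint ranges: [-2.94, 2.94], [-0.97, 2.17], [0.19, 2.56], [-1.23, 4.37], [0.02, 3.11], [-2.88, 2.88]. Speed limits (rad/s): [2.39, 2.39, 3.01, 3.14, 3.14, 3.14].

INTERFACE

Orientations are given as a unit quaternion [w, x, y, z].
In Python, from rig import sense, capture, finish_job, find_in, place_of gives the robot as it stands. The module is installed in compiled form; this text tells all that it offers.
- The arm moves only by the shell command python3 -m jog 'ROWS' [FORCE]. ROWS is JSON, a list of rows, each an object of numbers: "tx", "ty", "tz": the shift along the tool's x, y, z in mm; "ax", "ay", "az": the turn, a rotation vector about the tool's x, y, z in rad; "jaw": the closure, from -1 (fully open) to 1 (shut), so that 0 is half open. In form: [{"tx": .., "ty": .., "tz": .., "ax": .., "ay": .., "az": .., "jaw": ..}, ...]. A call has 1 to 5 rows; each row shifts and turns the commanded pose from where the row before left it, along the tool's axes as they then stand; what a row does not reach is not made up. A row lasts 1/8 s, in which the tool goes at most 62.5 mm and 10.7 degrees, less where a joint would pass 70% of its speed; a pose out of reach is approached as far as the arm can. A call with a gripper value outside its range is refused whole. The fingers move at their own pace and stop on an object; FORCE is the grip in N (left out, the last holds). Time passes only in rows, so rows that do not move let the fingers close. It gives the time, the measured TCP pose, the force, the opening and the grip force at its end, in the units of the state.
- sense(): the state, without advancing time (a new reading comes with each control period).
- capture(name): name is "scene" or "top" or "wrist"; returns a dict with "color" (420x560x3 uint8, red, green, blue), "depth" (420x560 float32, mm along the optical axis (not along the pixel's ray), 0 where there is no reading), "fx", "fy", "cx", "cy" (pixels), "camera_from_world" (4x4, takes a point from world to camera coordinates); the wrist camera has in their place "mount" (4x4, takes a point from camera to tool coordinates, whose origin is the TCP and whose axes are the flange's). Camera axes: x right, y up, looking along -z (the intrinsics and any distortion apply to the point x, -y, -z); pixel columns grow to the right and rows downward; lengths in mm; the calibration is good to about 2 mm. A picture is of the moment at which its call begins: read the wrist's pose just before it.
- finish_job(): hands the job in; it is judged then, once.
Trained networks look in the newest picture that a camera, given by its name, has taken for a name from the list of things; names that differ only in an ending like _2 or _b are one class to them, and where a whole thing is asked for, a point or a joint stands for the part that bears it (a point fixed in the world has none). Each returns a list of dicts, best first, with "conf" (0 to 1); they miss things now and then, are a little off and sometimes report something else, mostly with a low value. They report only what shows in the picture. A call takes as long as a camera call.
- find_in(query, camera): "centre" ([column, row] in pixels, amid what is visible of it).
- place_of(query, camera): "centre" ([column, row] in pixels: a listed point, or the origin of a listed thing).
The state is a dict: "time_s": time; "joints": joint angles; "dq": joint speeds; "tau": joint torques, N m; "eef_pos": TCP position; "ee_rot": TCP orientation; "force": force on the tool from outside, world axes, zero at the start; "wrist_torque": the same for the moment, N m; "grip_width": opening from 0.0 (shut) to 1.0 (fully open); "grip_force": force on a finger pad.
Only numpy, scipy, OpenCV 4.12 (cv2) and the standard library are available. Lean on these libraries where they do the work, as an engineer would, in place of code of your own. Each camera call takes 0.05 s, during which the arm holds its last target. There are 200 camera calls.

TASK

Turn the dial of the index table by pushing its upright peg with the fingertips, until the index line on the dial lines up with the long zero line on the ring around it; then gently push the lock lever fully over to its stop. Only push: do not pinch, lift or force anything, leave the ring where it is set, do not swing the lever over before the dial is set, and leave the loose parts beside the table alone.

Things in the scene. Friction and masses are not known exactly. Their poses are not given: they have to be found in the camera images.
- index_table: Round grey index table fixed to the bench, foot 214 mm across, with an ear on its +y side (its own axes) that carries the lock lever. Origin: centre of the foot's underside, on the upright axis about which dial and ring turn; z up. Ring top 26 mm, dial top 28.5 mm above the bench; a hub 34 mm across, 6 mm high, stands in the middle of the dial.
- dial (a joint): Turning angle of the aluminium dial (154 mm across) in rad, counter-clockwise seen from above, no stops, values may exceed one turn. At 0 its index line points along the table's own -x. It equals joint scale_ring (give or take whole turns) when the lines meet. It turns stiffly (about 0.1 N m, 2 N at the peg) and stays where it is left.
- scale_ring (a joint): Angle of the steel scale ring round the dial (198 mm across), in rad, counter-clockwise seen from above. At 0 its zero line points along the table's own -x. Stiff (1.5 N m); it differs from start to start and is to be left as it is.
- dial_lift (a joint): Height in m by which the dial is lifted off its seat: 0 when seated. It is held down by its weight only (7 N).
- lock_lever (a joint): Lock lever angle in rad: 0 to 0.15 at the start (arm pointing along the table's own +y, open), 1.2 at its stop (locked). It grows clockwise seen from above, towards the table's +x. Stays where it is left (2 N at the knob).
- index_line (a point): Outer end of the index line, the one dark line, 3 mm wide, on top of the dial: 78 mm from the axis, half a turn from the peg.
- zero_line (a point): Inner end of the zero line of the ring: the only long, 3 mm wide line, ending in a raised tab at the ring's rim; the others are thin and short, 10 degrees apart. 78 mm from the axis.
- dial_peg (a point): Top centre of the round steel peg on the dial, 14 mm in diameter, standing 42 mm above the dial's top (a foot collar 20 mm across, 4 mm high), 58 mm from the axis, on the far side of the axis from the index line (half a turn away). Its top is 70 mm above the bench.
- lever_knob (a point): Top centre of the black upright knob at the lever's end, 14 to 18 mm in diameter, top 66 mm above the bench; the lever's flat arm lies below it, top 32 mm above the bench.
- lever_pivot (a point): Point on the lever's upright pivot axis, at the height of the knob's top; the knob is 60 mm from this axis and the pivot 135 mm from the dial's axis.
- vee: Loose grey vee block, 50x50x34 mm, with a V groove in its top; origin at its underside. Leave alone.
- nut: Loose dark hexagon nut, 35x40x18 mm; origin at its underside. Leave alone.
- screw: Loose thumb screw, 30x30x29 mm, head down; origin at its underside. Leave alone.

How it is judged (in metres and radians):
On the way, in this order (a step that is already met when the one before it is completed fails the run):
1. the index line meets the zero line while the lever is still open (horizontal distance between index_line and zero_line below 0.004 m and value of joint lock_lever below 0.3 rad and velocity of joint dial between -0.05 and 0.05 rad/s), for 0.2 s.
2. the lock lever is fully over (horizontal distance between index_line and zero_line below 0.004 m and value of joint lock_lever above 1.1 rad), for 0.2 s.
At the end, for the whole second after the job is handed in: The outer end of the dial's index line is within 4 mm (about 3 degrees) of the ring's zero line, the dial is seated and at rest, the lock lever is within 0.1 rad of its stop, and the loose parts are where they were (20 mm) (all of step 2 and value of joint dial_lift below 0.003 m and velocity of joint dial between -0.05 and 0.05 rad/s and distance of each of vee, nut, screw from where it was at the start of the episode below 0.02 m); the robot touches nothing.
It fails at once if the lever is swung over while the dial is not at its line (horizontal distance between index_line and zero_line above 0.004 m and value of joint lock_lever above 0.4 rad).
It fails at once if the dial is lifted off its seat (value of joint dial_lift above 0.005 m).
It fails at once if the dial or the lever is pinched or forced (over 30 N) (contact force between the fingers and dial above 30 N or contact force between the fingers and lock_lever above 30 N).
It fails at once if the scale ring is turned out of its setting (distance of zero_line from where it was at the start of the episode above 0.006 m).
It fails at once if a loose part is knocked away or picked up (distance of any of vee, nut, screw from where it was at the start of the episode above 0.025 m).
It also fails if it takes over 61 s, if anything falls off the work surface, if the arm or the gripper's body presses on something with over 40 N, if the wrist force passes 120 N, or if a joint passes its speed limit or range.

## Working session

There is one attempt and no reset: what is moved stays moved. The work goes in short steps, Python scripts to look and compute and a shell command to move; the robot and the scene stay as the last step left them, time stands still between calls to the robot, and variables do not carry over. Pictures are saved under pics/ and viewed, at most 10 in all, crops included, and the job is handed in when it is done.

```bash
mkdir -p pics
cat > h.py <<'E'
import numpy as np, cv2, json
from rig import sense, capture, finish_job, find_in, place_of
def ray(c,px):
    # returns cam origin, direction in world
    T=np.linalg.inv(c["camera_from_world"])
    d=np.array([(px[0]-c["cx"])/c["fx"],-(px[1]-c["cy"])/c["fy"],-1.])
    return T[:3,3],T[:3,:3]@d
def atz(c,px,z):
    o,d=ray(c,px); return o+d*(z-o[2])/d[2]
Z=dict(dial_peg=70,index_line=28.5,zero_line=26,lever_knob=66,lever_pivot=66,index_table=0,vee=0,nut=0,screw=0)
E
python3 - <<'E'
from h import *
print(sense())
for cam in ("top","scene"):
    c=capture(cam); cv2.imwrite(f"pics/{cam}0.png",c["color"][:,:,::-1])
    print(cam,[k for k in c], c["fx"],c["cx"],c["cy"],np.linalg.inv(c["camera_from_world"])[:3,3])
    for n,z in Z.items():
        for r in place_of(n,cam)[:2]:
            print(n,round(r["conf"],2),np.round(r["centre"]),np.round(atz(c,r["centre"],z)[:2],1))
E
```

```text
{'time_s': 0.0, 'joints': array([-1.33942899e+00,  3.13420469e-01,  1.49847159e+00,  7.10658265e-07,
        1.33100959e+00, -2.23390852e-01]), 'dq': array([-0.00041348,  0.00111763, -0.00090456, -0.00011809, -0.00067302,
        0.00150541]), 'tau': array([-1.10168821e-03, -4.12266362e+01, -2.59741473e+01, -2.58956770e-04,
        4.12331792e-03,  9.35388726e-06]), 'eef_pos': array([ 230.52464594, -471.33781821,  202.93722622]), 'ee_rot': array([-6.54494841e-04,  9.74260368e-01,  2.25424727e-01, -2.26518908e-06]), 'force': array([1.00232571, 0.55916437, 0.2809425 ]), 'wrist_torque': array([-0.00631643, -0.0140833 , -0.00735633]), 'grip_force': 0.0, 'grip_width': 1.0011771892164534}
top ['color', 'depth', 'fx', 'fy', 'cx', 'cy', 'camera_from_world'] 415.2298027082503 275.6503629576375 211.14539441655003 [ 442.16541156 -151.40297125  952.808756  ]
dial_peg 0.64 [336. 204.] [ 528.  -267.7]
index_line 0.94 [284. 173.] [ 601.8 -156.6]
zero_line 0.67 [289. 222.] [ 490.5 -170.1]
lever_knob 0.57 [228. 152.] [639.3 -36.1]
lever_pivot 0.81 [255. 168.] [604.2 -94.9]
index_table 0.58 [309. 196.] [ 552.3 -216. ]
vee 0.57 [369. 233.] [ 471.  -353.1]
nut 0.52 [331. 257.] [ 414.7 -267.7]
nut 0.2 [308. 196.] [ 553.6 -214. ]
screw 0.57 [374. 194.] [ 559.7 -364.2]
scene ['color', 'depth', 'fx', 'fy', 'cx', 'cy', 'camera_from_world'] 392.8244163163233 277.97120179660214 206.43363633056123 [ -83.2191644  -608.32475901  446.17357   ]
dial_peg 0.55 [335. 233.] [ 525.2 -265. ]
index_line 0.73 [306. 223.] [ 595.7 -147.7]
zero_line 0.76 [286. 242.] [ 500.  -162.6]
lever_knob 0.5 [280. 193.] [633.5 -40.3]
lever_knob 0.22 [388. 274.] [ 461.6 -407.3]
lever_pivot 0.68 [290. 208.] [ 577.7 -114.7]
index_table 0.6 [320. 250.] [ 553.  -216.1]
vee 0.65 [356. 291.] [ 470.7 -347.3]
nut 0.78 [300. 291.] [ 407.1 -264.9]
nut 0.68 [357. 292.] [ 468.5 -349.9]
screw 0.45 [389. 276.] [ 549.8 -375.9]
screw 0.39 [334. 235.] [ 631.4 -204.1]
```

Run:
```python
from h import *
a=cv2.imread("pics/top0.png")[120:290,190:420]; cv2.imwrite("pics/top0c.png",cv2.resize(a,None,fx=3.4,fy=3.4,interpolation=cv2.INTER_CUBIC))
```

```text
(no output)
```

View pics/top0c.png

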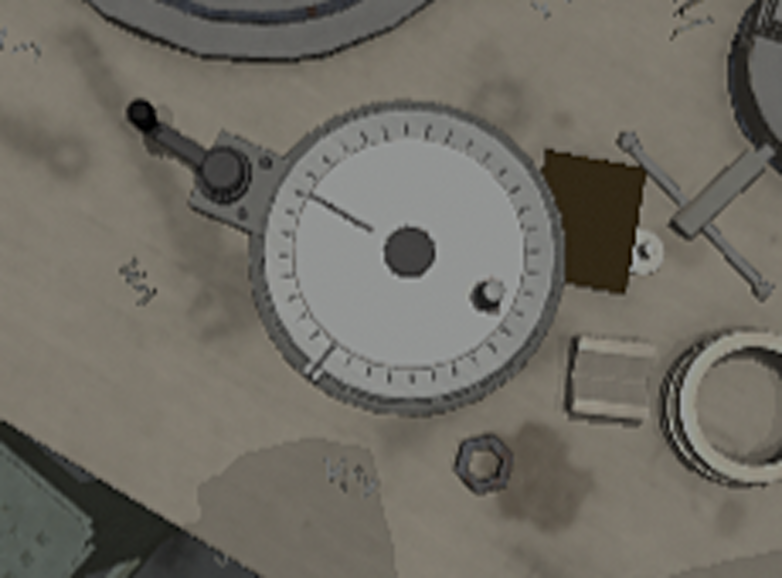

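View pics/scene0.png

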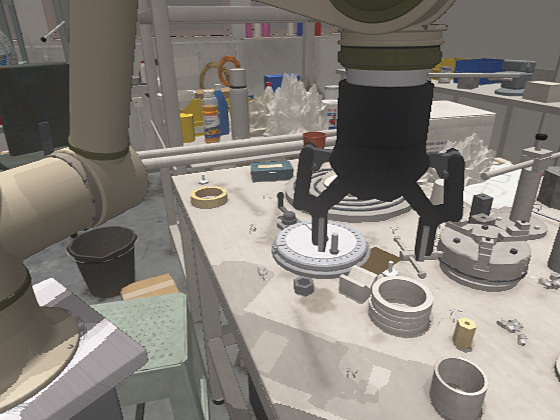

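The crop shows the dial's index line pointing up-left (end about 281,176 full px) and the zero line with its tab lower-left (287,223). The peg is at 334,205, the hub at 310,194 and the open lever's knob at 231,153. The dial has to turn roughly 83° CCW. The scene view shows the gripper open and clear.

```bash
python3 -m jog '[{"tx":50,"ty":-11,"jaw":1},{"tx":50,"ty":-11,"jaw":1},{"tx":50,"ty":-11,"jaw":1},{"tx":50,"ty":-11,"jaw":1},{"tx":50,"ty":-11,"jaw":1}]' 20
python3 -m jog '[{"tx":50,"ty":-11,"jaw":1},{"tx":44,"ty":-11,"jaw":1},{"az":0.17,"jaw":1},{"az":0.17,"jaw":1},{"az":0.17,"jaw":1}]'
python3 -m jog '[{"az":0.17,"jaw":1},{"az":0.17,"jaw":1},{"az":0.17,"jaw":1},{"az":0.17,"jaw":1},{"az":0.17,"jaw":1}]'
cat >> h.py <<'E'
from scipy.spatial.transform import Rotation as R
def pose():
    s=sense(); return s["eef_pos"],R.from_quat(s["ee_rot"],scalar_first=True).as_matrix()
def wcam():
    p,r=pose(); c=capture("wrist"); T=np.eye(4); T[:3,:3]=r; T[:3,3]=p
    c["camera_from_world"]=np.linalg.inv(T@c["mount"]); return c
E
python3 - <<'E'
from h import *
c=capture("top")
# hub centre from first picture
for n,px,z in [("hub",(310.3,193.8),34.5),("idx",(281.2,176.5),28.5),("zero",(287,223.5),26),("peg",(334.5,205),70),("knob",(231.5,153),66),("pivot",(255.6,170.6),45)]:
    print(n,np.round(atz(c,px,z)[:2],1))
p,r=pose(); print(p,r[:,0],np.linalg.inv(wcam()["camera_from_world"])[:3,3])
c=wcam(); cv2.imwrite("pics/w1.png",c["color"][:,:,::-1])
for n in ("dial_peg","index_line","zero_line","lever_knob","lever_pivot","index_table"):
    for q in place_of(n,"wrist")[:2]: print(n,round(q["conf"],2),np.round(q["centre"]),np.round(atz(c,q["centre"],Z[n])[:2],1))
E
```

```text
hub [ 554.3 -216.3]
idx [ 593.4 -151.1]
zero [ 488.  -165.4]
peg [ 526.6 -265.5]
knob [637.4 -42.6]
pivot [603.1 -94.3]
[ 230.60792088 -471.645637    203.4808045 ] [8.98360572e-01 4.39258788e-01 2.37099757e-06] [ 303.12945767 -436.14492132  373.61432976]schema error: expected keys tx, ty, tz, ax, ay, az, jaw
schema error: expected keys tx, ty, tz, ax, ay, az, jaw
schema error: expected keys tx, ty, tz, ax, ay, az, jaw
```

View pics/w1.png

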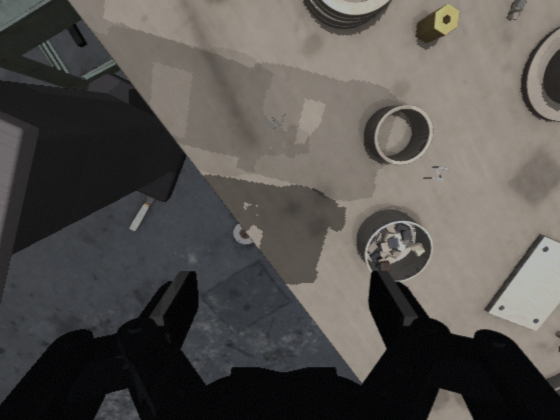

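Every move was refused because each row needs all seven keys, so the arm hasn't moved. The picture shows only the bench from the start pose, with the open fingers at the bottom.

```bash
python3 -m jog '[{"tx":50,"ty":-11,"tz":0,"ax":0,"ay":0,"az":0,"jaw":1},{"tx":50,"ty":-11,"tz":0,"ax":0,"ay":0,"az":0,"jaw":1},{"tx":50,"ty":-11,"tz":0,"ax":0,"ay":0,"az":0,"jaw":1},{"tx":50,"ty":-11,"tz":0,"ax":0,"ay":0,"az":0,"jaw":1},{"tx":50,"ty":-11,"tz":0,"ax":0,"ay":0,"az":0,"jaw":1}]' 20
python3 -m jog '[{"tx":50,"ty":-11,"tz":0,"ax":0,"ay":0,"az":0,"jaw":1},{"tx":44,"ty":-11,"tz":0,"ax":0,"ay":0,"az":0,"jaw":1},{"tx":0,"ty":0,"tz":0,"ax":0,"ay":0,"az":0.17,"jaw":1},{"tx":0,"ty":0,"tz":0,"ax":0,"ay":0,"az":0.17,"jaw":1},{"tx":0,"ty":0,"tz":0,"ax":0,"ay":0,"az":0.17,"jaw":1}]'
python3 -m jog '[{"tx":0,"ty":0,"tz":0,"ax":0,"ay":0,"az":0.17,"jaw":1},{"tx":0,"ty":0,"tz":0,"ax":0,"ay":0,"az":0.17,"jaw":1},{"tx":0,"ty":0,"tz":0,"ax":0,"ay":0,"az":0.17,"jaw":1},{"tx":0,"ty":0,"tz":0,"ax":0,"ay":0,"az":0.17,"jaw":1},{"tx":0,"ty":0,"tz":0,"ax":0,"ay":0,"az":0.17,"jaw":1}]'
python3 - <<'E'
from h import *
p,r=pose(); print(p,r[:,0])
c=wcam(); cv2.imwrite("pics/w2.png",c["color"][:,:,::-1])
for n in ("dial_peg","index_line","zero_line","lever_knob","lever_pivot","index_table"):
    for q in place_of(n,"wrist")[:2]: print(n,round(q["conf"],2),np.round(q["centre"]),np.round(atz(c,q["centre"],Z[n])[:2],1))
E
```

```text
time_s: 2.08
eef_pos: [432.2, -311.3, 203.6]
ee_rot: [0.0, 0.974, 0.225, 0.0]
force: [0.8, -0.8, -0.8]
grip_width: 0.001
grip_force: 0.0
time_s: 2.7
eef_pos: [505.9, -251.2, 203.4]
ee_rot: [-0.0, 1.0, -0.03, -0.0]
force: [0.4, 0.3, 0.6]
grip_width: -0.001
grip_force: 0.0
time_s: 3.32
eef_pos: [505.8, -251.4, 203.4]
ee_rot: [-0.0, 0.898, -0.44, -0.0]
force: [-0.5, -0.8, 0.8]
grip_width: 0.001
grip_force: 0.0
[ 505.80688657 -251.35475014  203.43978362] [ 6.13092268e-01 -7.90011301e-01 -1.22809053e-04]
dial_peg 0.78 [280. 170.] [ 525.1 -270.6]
index_line 0.64 [172. 208.] [ 595.6 -147.8]
zero_line 0.69 [252. 244.] [ 491.8 -167.7]
lever_knob 0.9 [ 84. 263.] [636.7 -46.6]
lever_pivot 0.96 [134. 242.] [ 604.3 -106.5]
index_table 0.84 [238. 177.] [ 553.9 -220.8]
```

View pics/w2.png

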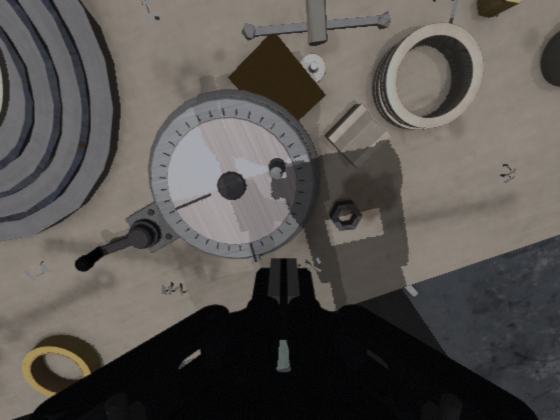

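The wrist picture shows the shut fingers just in front of the dial, with the peg at (277,168), the index line at (172,208), the zero line at (253,250) and the knob at (84,263). The network agrees with this, so I'm descending behind the peg.

```bash
python3 -m jog '[{"tx":-2,"ty":0,"tz":50,"ax":0,"ay":0,"az":0,"jaw":1},{"tx":0,"ty":0,"tz":50,"ax":0,"ay":0,"az":0,"jaw":1},{"tx":0,"ty":0,"tz":30,"ax":0,"ay":0,"az":0,"jaw":1},{"tx":0,"ty":0,"tz":20,"ax":0,"ay":0,"az":0,"jaw":1},{"tx":0,"ty":0,"tz":8,"ax":0,"ay":0,"az":0,"jaw":1}]'
python3 - <<'E'
from h import *
p,r=pose(); print(p,r[:,0])
c=wcam(); cv2.imwrite("pics/w3.png",c["color"][:,:,::-1])
for n in ("dial_peg","index_line","zero_line"):
    for q in place_of(n,"wrist")[:1]: print(n,round(q["conf"],2),np.round(q["centre"]),np.round(atz(c,q["centre"],Z[n])[:2],1))
E
```

```text
time_s: 4.3
eef_pos: [504.2, -249.6, 44.5]
ee_rot: [-0.0, 0.9, -0.437, -0.001]
force: [0.5, 0.7, 0.2]
grip_width: 0.002
grip_force: 0.0
[ 504.23932818 -249.55256777   44.53057923] [ 0.61837413 -0.78588242 -0.00149946]
dial_peg 0.76 [269. 225.] [ 526.4 -266.5]
index_line 0.7 [ 93. 272.] [ 594.2 -147.9]
```

View pics/w3.png

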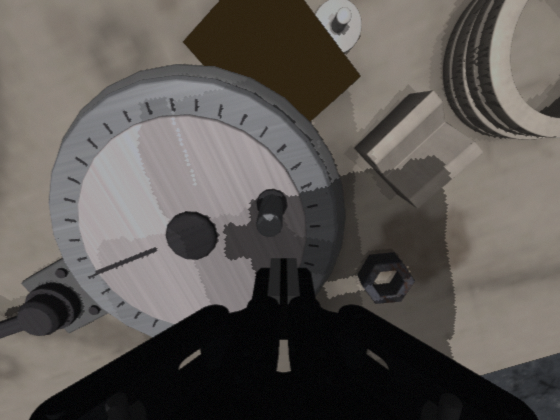

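The peg is directly ahead of the fingertips at (269,225) with about 9 mm of gap, and the tips sit clear above the dial. I'll push along the arc, gently at first.

```bash
python3 -m jog '[{"tx":2.9,"ty":-0.1,"tz":0,"ax":0,"ay":0,"az":-0.05,"jaw":1},{"tx":2.9,"ty":-0.1,"tz":0,"ax":0,"ay":0,"az":-0.05,"jaw":1},{"tx":2,"ty":-0.05,"tz":0,"ax":0,"ay":0,"az":-0.035,"jaw":1},{"tx":2,"ty":-0.05,"tz":0,"ax":0,"ay":0,"az":-0.035,"jaw":1},{"tx":2,"ty":-0.05,"tz":0,"ax":0,"ay":0,"az":-0.035,"jaw":1}]'
python3 -m jog '[{"tx":2.9,"ty":-0.1,"tz":0,"ax":0,"ay":0,"az":-0.05,"jaw":1},{"tx":2.9,"ty":-0.1,"tz":0,"ax":0,"ay":0,"az":-0.05,"jaw":1},{"tx":2.9,"ty":-0.1,"tz":0,"ax":0,"ay":0,"az":-0.05,"jaw":1},{"tx":2.9,"ty":-0.1,"tz":0,"ax":0,"ay":0,"az":-0.05,"jaw":1},{"tx":2.9,"ty":-0.1,"tz":0,"ax":0,"ay":0,"az":-0.05,"jaw":1}]'
python3 - <<'E'
from h import *
p,r=pose(); d=p[:2]-[553.5,-217]; print(p,np.hypot(*d),np.degrees(np.arctan2(d[1],d[0])),np.degrees(np.arctan2(r[1,0],r[0,0])))
for cam,c in (("wrist",wcam()),("top",capture("top"))):
  for n in ("dial_peg","index_line","zero_line"):
    for q in place_of(n,cam)[:1]: print(cam,n,round(q["conf"],2),np.round(q["centre"]),np.round(atz(c,q["centre"],Z[n])[:2],1))
E
```

```text
time_s: 5.12
eef_pos: [513.0, -258.3, 45.7]
ee_rot: [0.0, 0.94, -0.342, 0.0]
force: [-0.1, 0.1, 0.6]
grip_width: 0.0
grip_force: 0.0
time_s: 5.75
eef_pos: [525.2, -266.0, 45.5]
ee_rot: [-0.0, 0.975, -0.222, -0.0]
force: [-0.3, 0.1, -0.9]
grip_width: -0.002
grip_force: 0.0
[ 525.19125398 -266.02365457   45.51428271] 56.610103410445454 -120.00431758679487 -25.644957615230393
wrist dial_peg 0.84 [282. 266.] [ 527.4 -266.5]
wrist index_line 0.91 [ 82. 225.] [ 592.8 -149.7]
wrist zero_line 0.66 [183. 327.] [ 492.1 -165.6]
top index_line 0.62 [283. 173.] [ 602.3 -154.8]
top zero_line 0.88 [290. 221.] [ 493.6 -171.2]
```

Run:
```python
from h import *
c=wcam(); cv2.imwrite("pics/w4.png",c["color"][:,:,::-1])
```

```text
(no output)
```

View pics/w4.png

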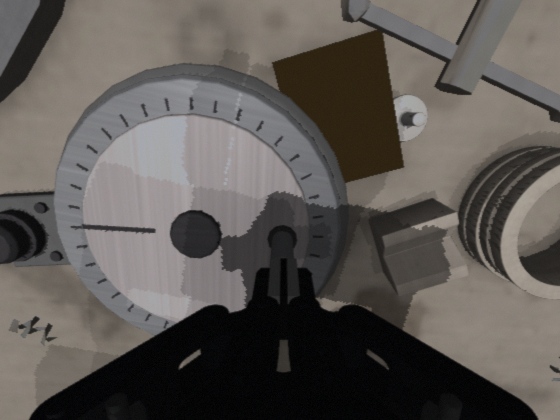

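Run:
```python
from h import *
p,r=pose(); c=wcam()
W=np.linalg.inv(c["camera_from_world"]); print("mount",np.round(c["mount"],3))
def proj(x):
    q=c["camera_from_world"]@np.r_[x,1]; return np.round([c["cx"]-c["fx"]*q[0]/q[2],c["cy"]+c["fy"]*q[1]/q[2]],1)
print("tcp",proj(p),"tcp+11x",proj(p+11*r[:,0]),"peg base",proj([526,-267,28.5]),"peg top",proj([526,-267,70]))
for v in range(215,300,6):
    o=[]
    for u in (272,283,294):
        d=c["depth"][v,u]; k=np.array([(u-c["cx"])/c["fx"]*d,-(v-c["cy"])/c["fy"]*d,-d,1]); o.append(np.round((W@k)[:3]))
    print(v,*o)
```

```text
mount [[-0.00000e+00  9.49000e-01  3.15000e-01  8.09390e+01]
 [ 1.00000e+00  0.00000e+00  1.00000e-03  4.41000e-01]
 [ 1.00000e-03  3.15000e-01 -9.49000e-01 -1.70133e+02]
 [ 0.00000e+00  0.00000e+00  0.00000e+00  1.00000e+00]]
tcp [282.7 250.7] tcp+11x [282.7 234.4] peg base [283.5 238. ] peg top [283.6 267.8]
215 [ 544. -267.   29.] [ 541. -274.   29.] [ 538. -280.   29.]
221 [ 540. -265.   28.] [ 537. -272.   27.] [ 534. -279.   28.]
227 [ 536. -263.   28.] [ 535. -271.   32.] [ 530. -277.   29.]
233 [ 534. -262.   32.] [ 532. -270.   36.] [ 527. -275.   31.]
239 [ 530. -261.   33.] [ 533. -270.   47.] [ 523. -274.   31.]
245 [ 531. -262.   46.] [ 532. -270.   55.] [ 520. -272.   32.]
251 [ 532. -263.   57.] [ 532. -270.   63.] [ 514. -269.   29.]
257 [ 533. -263.   65.] [ 532. -269.   70.] [ 510. -267.   28.]
263 [ 537. -266.   83.] [ 535. -271.   83.] [ 533. -276.   83.]
269 [ 536. -266.   87.] [ 535. -271.   89.] [ 532. -276.   89.]
275 [ 537. -266.   94.] [ 534. -271.   94.] [ 532. -275.   94.]
281 [ 537. -266.   99.] [ 534. -271.   98.] [ 532. -275.   99.]
287 [ 536. -266.  104.] [ 535. -271.  105.] [ 533. -275.  104.]
293 [ 537. -267.  109.] [ 534. -271.  108.] [ 533. -275.  109.]
299 [ 537. -267.  114.] [ 533. -270.  111.] [ 534. -275.  115.]
```

The fingers passed over the peg without touching it. Depth puts the visible fingertips near z ≈ 79, although the TCP reads 45. I'll back off and check the tip height from the side.

```bash
python3 -m jog '[{"tx":-10,"ty":0,"tz":0,"ax":0,"ay":0,"az":0,"jaw":1},{"tx":-10,"ty":0,"tz":0,"ax":0,"ay":0,"az":0,"jaw":1},{"tx":-10,"ty":0,"tz":0,"ax":0,"ay":0,"az":0,"jaw":1},{"tx":0,"ty":0,"tz":0,"ax":0,"ay":0,"az":0,"jaw":1}]'
python3 - <<'E'
from h import *
p,r=pose(); print(p)
for n in ("scene","wrist"):
    c=capture(n) if n!="wrist" else wcam()
    d=c["depth"]; v,u=np.indices(d.shape); W=np.linalg.inv(c["camera_from_world"])
    k=np.stack([(u-c["cx"])/c["fx"]*d,-(v-c["cy"])/c["fy"]*d,-d],-1)[d>0]
    P=k@W[:3,:3].T+W[:3,3]; L=(P-p)@r
    m=(np.abs(L[:,0])<16)&(np.abs(L[:,1])<20)&(P[:,2]>38)&(P[:,2]<150); Q=L[m]
    for z0 in range(0,-105,-8):
        s=Q[(Q[:,2]<=z0)&(Q[:,2]>z0-8)]
        if len(s): print(n,z0,len(s),"x",np.round([s[:,0].min(),s[:,0].max()]),"y",np.round([s[:,1].min(),s[:,1].max()]))
    cv2.imwrite(f"pics/{n}5.png",c["color"][:,:,::-1])
a=cv2.imread("pics/scene5.png")[150:320,220:440]; b=cv2.imread("pics/wrist5.png")[170:340,170:390]
cv2.imwrite("pics/m5.png",cv2.resize(np.vstack([a,b]),None,fx=1.76,fy=1.76,interpolation=cv2.INTER_CUBIC))
E
```

```text
time_s: 6.75
eef_pos: [497.5, -252.6, 45.7]
ee_rot: [-0.0, 0.975, -0.223, -0.0]
force: [0.2, 0.6, 1.2]
grip_width: -0.004
grip_force: 0.0
[ 497.48804728 -252.58238602   45.67262113]
scene -24 14 x [-13.   6.] y [-2.  9.]
scene -32 40 x [-15.   4.] y [-5. 14.]
scene -40 44 x [-15.   3.] y [-5. 15.]
scene -48 52 x [-14.   5.] y [-6. 15.]
scene -56 50 x [-15.   4.] y [-13.  16.]
scene -64 28 x [-16.   3.] y [-11.  15.]
scene -72 48 x [-16.   7.] y [-19.  20.]
scene -80 38 x [-15.   5.] y [-13.  16.]
scene -88 34 x [-16.   3.] y [-15.  17.]
scene -96 23 x [-16.   1.] y [-7. 20.]
scene -104 1 x [-13. -13.] y [16. 16.]
wrist -24 26 x [11. 12.] y [-6.  7.]
wrist -32 324 x [ 6. 12.] y [-13.  14.]
wrist -40 466 x [ 6. 12.] y [-13.  14.]
wrist -48 561 x [ 6. 12.] y [-13.  14.]
wrist -56 474 x [-11.  12.] y [-13.  14.]
wrist -64 909 x [-11.  14.] y [-20.  20.]
wrist -72 1711 x [-12.  15.] y [-20.  20.]
wrist -80 1158 x [-11.  14.] y [-20.  20.]
wrist -88 207 x [ 1. 16.] y [-14.  16.]
wrist -96 424 x [ 6. 16.] y [-14.  14.]
wrist -104 16 x [10. 16.] y [-4.  5.]
```

View pics/m5.png

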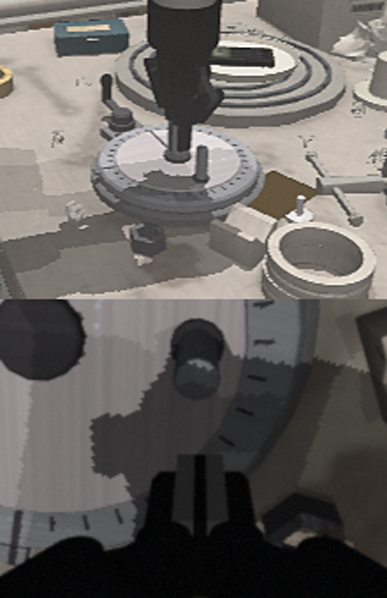

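Both cameras put the real fingertips about 30 mm above the reported TCP: scene crop tips at about (178,155), peg at (201,165). I'll lower by another 29 mm and approach again.

```bash
python3 -m jog '[{"tx":0,"ty":0,"tz":15,"ax":0,"ay":0,"az":0,"jaw":1},{"tx":0,"ty":0,"tz":8,"ax":0,"ay":0,"az":0,"jaw":1},{"tx":0,"ty":0,"tz":5,"ax":0,"ay":0,"az":0,"jaw":1},{"tx":5,"ty":0,"tz":0,"ax":0,"ay":0,"az":0,"jaw":1},{"tx":4,"ty":0,"tz":0,"ax":0,"ay":0,"az":0,"jaw":1}]'
python3 -m jog '[{"tx":2,"ty":0,"tz":0,"ax":0,"ay":0,"az":0,"jaw":1},{"tx":2,"ty":0,"tz":0,"ax":0,"ay":0,"az":0,"jaw":1},{"tx":2,"ty":0,"tz":0,"ax":0,"ay":0,"az":0,"jaw":1},{"tx":2,"ty":0,"tz":0,"ax":0,"ay":0,"az":0,"jaw":1},{"tx":0,"ty":0,"tz":0,"ax":0,"ay":0,"az":0,"jaw":1}]'
python3 - <<'E'
from h import *
c=wcam()
for n in ("dial_peg","index_line"):
    for q in place_of(n,"wrist")[:1]: print(n,round(q["conf"],2),np.round(q["centre"]),np.round(atz(c,q["centre"],Z[n])[:2],1))
E
```

```text
time_s: 7.48
eef_pos: [506.7, -257.2, 17.8]
ee_rot: [0.0, 0.975, -0.223, 0.0]
force: [0.4, -0.5, 1.2]
grip_width: 0.0
grip_force: 0.0
time_s: 8.1
eef_pos: [513.4, -260.4, 17.5]
ee_rot: [0.0, 0.975, -0.223, -0.0]
force: [-1.1, -0.2, 0.3]
grip_width: -0.001
grip_force: 0.5
dial_peg 0.56 [282. 262.] [ 531.  -268.6]
index_line 0.68 [ 44. 229.] [ 589.7 -145.4]
```

```bash
python3 -m jog '[{"tx":2.9,"ty":0.8,"tz":0,"ax":0,"ay":0,"az":-0.05,"jaw":1},{"tx":2.9,"ty":0.8,"tz":0,"ax":0,"ay":0,"az":-0.05,"jaw":1},{"tx":2.9,"ty":0.8,"tz":0,"ax":0,"ay":0,"az":-0.05,"jaw":1},{"tx":2.9,"ty":0.8,"tz":0,"ax":0,"ay":0,"az":-0.05,"jaw":1},{"tx":2.9,"ty":0.8,"tz":0,"ax":0,"ay":0,"az":-0.05,"jaw":1}]'
python3 -m jog '[{"tx":2.9,"ty":0.8,"tz":0,"ax":0,"ay":0,"az":-0.05,"jaw":1},{"tx":2.9,"ty":0.8,"tz":0,"ax":0,"ay":0,"az":-0.05,"jaw":1},{"tx":2.9,"ty":0.8,"tz":0,"ax":0,"ay":0,"az":-0.05,"jaw":1},{"tx":2.9,"ty":0.8,"tz":0,"ax":0,"ay":0,"az":-0.05,"jaw":1},{"tx":2.9,"ty":0.8,"tz":0,"ax":0,"ay":0,"az":-0.05,"jaw":1}]'
cat > m.py <<'E'
from h import *
C=np.array([553.5,-217])
p,r=pose(); d=p[:2]-C; print("tcp r,ang",np.hypot(*d),np.degrees(np.arctan2(d[1],d[0])),"yaw",np.degrees(np.arctan2(r[1,0],r[0,0])))
for cam in ("wrist","top","scene"):
  c=wcam() if cam=="wrist" else capture(cam)
  cv2.imwrite(f"pics/{cam}_l.png",c["color"][:,:,::-1])
  for n in ("dial_peg","index_line","zero_line"):
    for q in place_of(n,cam)[:1]:
      x=atz(c,q["centre"],Z[n])[:2]-C; print(cam,n,round(q["conf"],2),np.round(q["centre"],1),np.round(x+C,1),"r",np.round(np.hypot(*x),1),"ang",np.round(np.degrees(np.arctan2(x[1],x[0])),1))
E
python3 m.py
```

```text
time_s: 8.88
eef_pos: [525.5, -269.1, 17.4]
ee_rot: [-0.0, 0.995, -0.099, -0.0]
force: [-1.3, 0.3, 0.2]
grip_width: 0.005
grip_force: 1.0
time_s: 9.5
eef_pos: [539.5, -274.7, 17.5]
ee_rot: [0.0, 1.0, 0.026, -0.0]
force: [-2.3, -1.9, 0.5]
grip_width: 0.001
grip_force: 1.0
tcp r,ang 59.38102279276701 -103.60953731823412 yaw 2.944341592841731
wrist dial_peg 0.7 [281.4 264.4] [ 557.7 -273.2] r 56.3 ang -85.8
wrist index_line 0.96 [ 42.8 227.2] [ 552.3 -137. ] r 80.0 ang 90.8
wrist zero_line 0.79 [112.7 316. ] [ 491.7 -167.5] r 79.2 ang 141.3
top index_line 0.69 [276.  192.8] [ 556.3 -139.9] r 77.1 ang 87.9
top zero_line 0.58 [285.2 223.7] [ 487.5 -161.4] r 86.3 ang 139.9
scene dial_peg 0.65 [345.5 228.8] [ 554.9 -272.8] r 55.8 ang -88.5
scene index_line 0.64 [292.2 232.1] [ 540.6 -148.6] r 69.6 ang 100.7
scene zero_line 0.87 [285.2 244.8] [ 489.9 -167.6] r 80.5 ang 142.1
```

```bash
python3 -m jog '[{"tx":2.9,"ty":0.8,"tz":0,"ax":0,"ay":0,"az":-0.05,"jaw":1},{"tx":2.9,"ty":0.8,"tz":0,"ax":0,"ay":0,"az":-0.05,"jaw":1},{"tx":2.9,"ty":0.8,"tz":0,"ax":0,"ay":0,"az":-0.05,"jaw":1},{"tx":2.9,"ty":0.8,"tz":0,"ax":0,"ay":0,"az":-0.05,"jaw":1},{"tx":2.9,"ty":0.8,"tz":0,"ax":0,"ay":0,"az":-0.05,"jaw":1}]'
python3 -m jog '[{"tx":2.9,"ty":0.8,"tz":0,"ax":0,"ay":0,"az":-0.05,"jaw":1},{"tx":2.9,"ty":0.8,"tz":0,"ax":0,"ay":0,"az":-0.05,"jaw":1},{"tx":2.9,"ty":0.8,"tz":0,"ax":0,"ay":0,"az":-0.05,"jaw":1},{"tx":2.9,"ty":0.8,"tz":0,"ax":0,"ay":0,"az":-0.05,"jaw":1},{"tx":2.9,"ty":0.8,"tz":0,"ax":0,"ay":0,"az":-0.05,"jaw":1}]'
python3 -m jog '[{"tx":2.9,"ty":0.8,"tz":0,"ax":0,"ay":0,"az":-0.05,"jaw":1},{"tx":2.9,"ty":0.8,"tz":0,"ax":0,"ay":0,"az":-0.05,"jaw":1},{"tx":2.9,"ty":0.8,"tz":0,"ax":0,"ay":0,"az":-0.05,"jaw":1},{"tx":0,"ty":0,"tz":0,"ax":0,"ay":0,"az":0,"jaw":1}]'
python3 m.py
```

```text
time_s: 10.72
eef_pos: [554.3, -276.4, 17.5]
ee_rot: [0.0, 0.989, 0.15, -0.0]
force: [-2.4, 0.8, -0.2]
grip_width: 0.002
grip_force: 1.0
time_s: 11.35
eef_pos: [569.3, -274.8, 17.6]
ee_rot: [0.0, 0.962, 0.272, -0.0]
force: [-1.5, -2.7, -0.0]
grip_width: 0.0
grip_force: 1.0
time_s: 11.85
eef_pos: [577.9, -271.5, 17.6]
ee_rot: [0.0, 0.939, 0.343, 0.0]
force: [-0.4, 0.3, -0.2]
grip_width: 0.001
grip_force: 0.4
tcp r,ang 59.73240394409229 -65.8574056985029 yaw 40.0682211306414
wrist dial_peg 0.66 [284.7 260.7] [ 593.5 -259.1] r 58.1 ang -46.5
wrist index_line 0.73 [196. 213.] [ 568.1 -215.8] r 14.6 ang 4.6
wrist zero_line 0.83 [ 58.1 254.6] [ 492.4 -167.7] r 78.5 ang 141.1
top index_line 0.72 [285.3 212.8] [ 511.7 -161.3] r 69.6 ang 126.9
top zero_line 0.26 [229.4 154.5] [642.7 -33.1] r 204.4 ang 64.1
scene dial_peg 0.95 [348.2 221.8] [ 586.  -261.7] r 55.3 ang -54.0
scene index_line 0.7 [283.9 238.5] [ 506.4 -151.5] r 80.7 ang 125.7
scene zero_line 0.61 [281.1 242.3] [ 493.1 -154.1] r 87.2 ang 133.8
```

View pics/wrist_l.png

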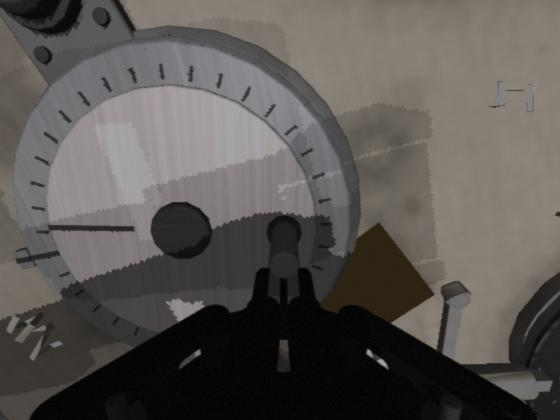

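The wrist picture shows the index line's outer end at (50,227) and the zero line from (60,252) to its tab at (22,260), so one short push remains. I'll compute it from the pixels.

Run:
```python
from h import *
c=wcam()
h=atz(c,(181,229.5),34.5)[:2]; print("hub",h)
for n,px,z in (("idx out",(50,227),28.5),("idx in",(133,229.5),28.5),("zero in",(60,252.5),26),("zero out",(35,257),26)):
    x=atz(c,px,z)[:2]-h; print(n,np.hypot(*x),np.degrees(np.arctan2(x[1],x[0])))
```

```text
hub [ 557.46286622 -214.95598187]
idx out 76.65077453352838 130.66704146492071
idx in 29.71538109377714 134.59437753947395
zero in 78.85972838031704 143.27319207088385
zero out 94.78473651890054 142.85399750695447
```

```bash
python3 -m jog '[{"tx":2.9,"ty":0.8,"tz":0,"ax":0,"ay":0,"az":-0.05,"jaw":1},{"tx":2.9,"ty":0.8,"tz":0,"ax":0,"ay":0,"az":-0.05,"jaw":1},{"tx":2.9,"ty":0.8,"tz":0,"ax":0,"ay":0,"az":-0.05,"jaw":1},{"tx":0.6,"ty":0.2,"tz":0,"ax":0,"ay":0,"az":-0.01,"jaw":1},{"tx":0,"ty":0,"tz":0,"ax":0,"ay":0,"az":0,"jaw":1}]'
python3 m.py | grep -v top
python3 - <<'E'
import cv2
a=cv2.imread("pics/wrist_l.png")[150:330,0:240]; cv2.imwrite("pics/w7c.png",cv2.resize(a,None,fx=3.3,fy=3.3,interpolation=cv2.INTER_CUBIC))
E
```

```text
time_s: 13.12
eef_pos: [586.4, -267.0, 17.6]
ee_rot: [0.0, 0.909, 0.416, 0.0]
force: [0.4, -2.4, -0.4]
grip_width: -0.0
grip_force: 0.7
tcp r,ang 59.85373947539283 -56.61620089924466 yaw 49.21669943793851
wrist dial_peg 0.79 [285.1 265.8] [ 598.3 -254.3] r 58.3 ang -39.7
wrist index_line 0.95 [ 45.4 226.4] [ 497.1 -163.1] r 78.0 ang 136.3
wrist zero_line 0.89 [ 51.8 235.7] [ 492.8 -168.3] r 77.8 ang 141.3
scene dial_peg 0.91 [343.9 219.6] [ 589.8 -249.3] r 48.6 ang -41.7
scene zero_line 0.84 [285.4 243.4] [ 494.9 -164.3] r 78.8 ang 138.0
```

View pics/w7c.png

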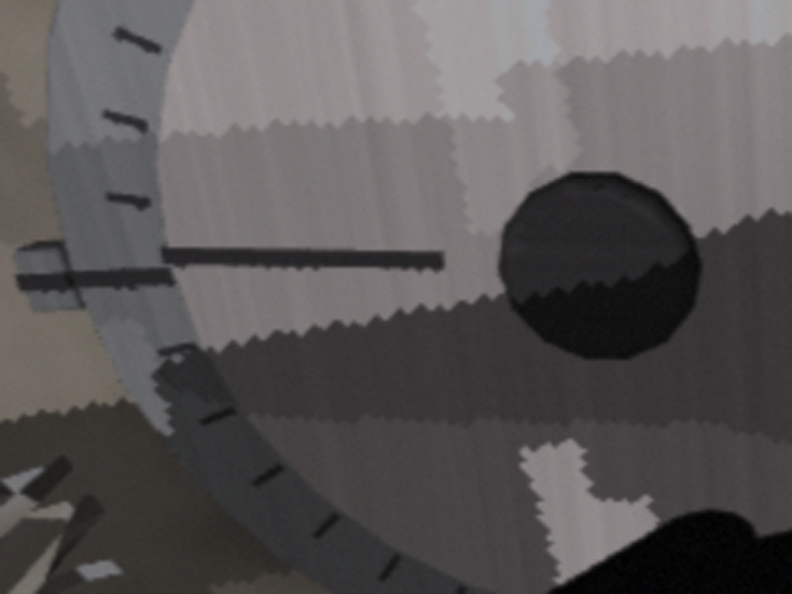

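The crop shows the index outer end at (165,255) and the zero line's inner end at (172,276), so about 4° remain.

```bash
python3 -m jog '[{"tx":1.7,"ty":0.5,"tz":0,"ax":0,"ay":0,"az":-0.03,"jaw":1},{"tx":1.7,"ty":0.5,"tz":0,"ax":0,"ay":0,"az":-0.03,"jaw":1},{"tx":0,"ty":0,"tz":0,"ax":0,"ay":0,"az":0,"jaw":1},{"tx":0,"ty":0,"tz":0,"ax":0,"ay":0,"az":0,"jaw":1}]'
python3 m.py | grep -v top
python3 - <<'E'
import cv2
a=cv2.imread("pics/wrist_l.png")[190:270,0:160]; cv2.imwrite("pics/w8c.png",cv2.resize(a,None,fx=5,fy=5,interpolation=cv2.INTER_CUBIC))
E
```

```text
time_s: 14.22
eef_pos: [589.3, -264.6, 17.4]
ee_rot: [-0.0, 0.896, 0.444, 0.0]
force: [-0.5, -0.5, 0.8]
grip_width: -0.001
grip_force: 0.4
tcp r,ang 59.585554571870844 -53.032825825046984 yaw 52.69927551617506
wrist dial_peg 0.9 [283.3 262. ] [ 601.  -249.2] r 57.4 ang -34.1
wrist zero_line 0.92 [ 49.4 227.5] [ 492.9 -167.7] r 78.1 ang 140.8
scene dial_peg 0.98 [344.3 217.6] [ 598.7 -245.2] r 53.3 ang -31.9
scene index_line 0.69 [285.  244.8] [ 486.3 -169.8] r 82.1 ang 144.9
scene zero_line 0.87 [285.2 245. ] [ 489.3 -168.1] r 80.7 ang 142.7
```

View pics/w8c.png

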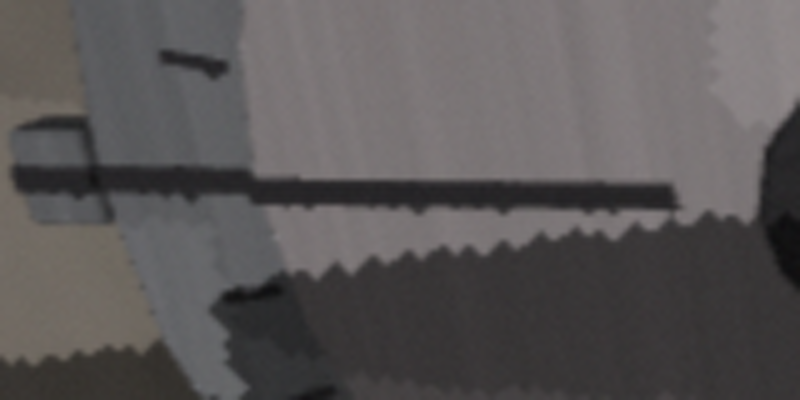

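The lines meet: the index line ends at (255,190) and the zero line starts at (248,182), within about 1 mm. I'll back off the peg and rise, then check again and locate the lever.

```bash
python3 -m jog '[{"tx":-8,"ty":0,"tz":0,"ax":0,"ay":0,"az":0,"jaw":1},{"tx":-10,"ty":0,"tz":0,"ax":0,"ay":0,"az":0,"jaw":1},{"tx":0,"ty":0,"tz":-30,"ax":0,"ay":0,"az":0,"jaw":1},{"tx":0,"ty":0,"tz":-40,"ax":0,"ay":0,"az":0,"jaw":1},{"tx":0,"ty":0,"tz":-20,"ax":0,"ay":0,"az":0,"jaw":1}]'
python3 m.py
python3 - <<'E'
from h import *
p,r=pose(); c=wcam()
for cam,c in (("wrist",c),("top",capture("top")),("scene",capture("scene"))):
  for n in ("lever_knob","lever_pivot"):
    for q in place_of(n,cam)[:1]: print(cam,n,round(q["conf"],2),np.round(q["centre"]),np.round(atz(c,q["centre"],Z[n])[:2],1))
a=np.array([613,-26])-p[:2]; print(p,"go tool xy",r[:2,:2].T@a)
E
```

```text
time_s: 15.45
eef_pos: [578.6, -280.3, 109.9]
ee_rot: [0.001, 0.896, 0.444, 0.001]
force: [-0.1, -0.3, 0.7]
grip_width: 0.001
grip_force: 0.0
tcp r,ang 68.07569093246566 -68.37440448973477 yaw 52.664948373032686
wrist dial_peg 0.74 [285.5 178.7] [ 602.6 -251.7] r 60.1 ang -35.3
wrist index_line 0.65 [121.8 166.5] [ 494.6 -166.9] r 77.4 ang 139.6
wrist zero_line 0.6 [122.5 171.9] [ 490.3 -170. ] r 78.8 ang 143.3
scene dial_peg 0.64 [345.8 218.3] [ 597.7 -249.5] r 54.8 ang -36.3
scene index_line 0.78 [283.9 242.2] [ 493.6 -161.3] r 81.8 ang 137.1
scene zero_line 0.63 [282.5 244.8] [ 486.5 -163. ] r 86.1 ang 141.1
top lever_knob 0.84 [225. 153.] [636.3 -28.3]
top lever_pivot 0.58 [256. 168.] [605.5 -95.5]
scene lever_knob 0.69 [279. 192.] [634.3 -38.1]
scene lever_pivot 0.69 [290. 208.] [ 574.8 -118.2]
[ 578.37276702 -279.10964142  107.12461476] go tool xy [ 222.3349636  -125.82009342]
```

```bash
cat > chk.py <<'E'
from h import *
def chk(C=(554.5,-217)):
    c=wcam(); g=cv2.cvtColor(c["color"],cv2.COLOR_RGB2GRAY).astype(np.float32)
    A=np.arange(125,158,.25); M=c["camera_from_world"]
    def prof(rs,z):
        a=np.radians(A)[:,None]; P=np.stack([C[0]+rs*np.cos(a),C[1]+rs*np.sin(a),np.full((len(A),len(rs)),z),np.ones((len(A),len(rs)))],-1)
        q=P@M.T; u=c["cx"]-c["fx"]*q[...,0]/q[...,2]; v=c["cy"]+c["fy"]*q[...,1]/q[...,2]
        return cv2.remap(g,u.astype(np.float32),v.astype(np.float32),1).mean(1)
    for n,rs,z in (("index out",np.arange(66,76.),28.5),("index in",np.arange(40,60.),28.5),("zero",np.arange(80,97.),26.)):
        p=prof(rs,z); w=np.clip(np.median(p)-p-15,0,None); print(n,"deg",A[p.argmin()],(w*A).sum()/max(w.sum(),1e-6),"contrast",np.median(p)-p.min())
chk()
E
python3 chk.py
```

```text
index out deg 140.75 140.59678441381857 contrast 80.65303
index in deg 140.25 140.07504068862622 contrast 83.160225
zero deg 140.75 140.78155455899932 contrast 55.040466
```

The unwrapped lines agree to 0.3° (140.6° and 140.8°), so the dial is set. Next is the lever.

```bash
python3 -m jog '[{"tx":44,"ty":-25,"tz":0,"ax":0,"ay":0,"az":0,"jaw":1},{"tx":44,"ty":-25,"tz":0,"ax":0,"ay":0,"az":0,"jaw":1},{"tx":44,"ty":-25,"tz":0,"ax":0,"ay":0,"az":0,"jaw":1},{"tx":44,"ty":-25,"tz":0,"ax":0,"ay":0,"az":0,"jaw":1},{"tx":46,"ty":-26,"tz":0,"ax":0,"ay":0,"az":0,"jaw":1}]'
cat > k.py <<'E'
from h import *
p,r=pose()
def cloud(c):
    d=c["depth"]; v,u=np.indices(d.shape); W=np.linalg.inv(c["camera_from_world"])
    k=np.stack([(u-c["cx"])/c["fx"]*d,-(v-c["cy"])/c["fy"]*d,-d],-1)[d>0]; return k@W[:3,:3].T+W[:3,3]
for cam in ("wrist","scene","top"):
  c=wcam() if cam=="wrist" else capture(cam)
  for n in ("lever_knob","lever_pivot"):
    for q in place_of(n,cam)[:1]: print(cam,n,round(q["conf"],2),np.round(q["centre"]),np.round(atz(c,q["centre"],Z[n])[:2],1))
  P=cloud(c); s=P[(P[:,2]>58)&(P[:,2]<70)&(np.abs(P[:,0]-645)<35)&(np.abs(P[:,1]+65)<48)]
  if len(s): print(cam,"tall pts",len(s),np.round(np.median(s,0),1),np.round(s.min(0)),np.round(s.max(0)))
print(p,"tool x",r[:,0],"y",r[:,1])
E
python3 k.py
```

```text
time_s: 17.18
eef_pos: [612.8, -24.7, 107.7]
ee_rot: [0.0, 0.896, 0.444, 0.0]
force: [0.5, -0.1, -0.1]
grip_width: -0.005
grip_force: 0.0
wrist lever_knob 0.74 [323. 219.] [640.6 -38.1]
wrist lever_pivot 0.64 [324. 278.] [612.6 -79.9]
wrist tall pts 414 [639.7 -38.3  64.7] [631. -49.  58.] [648. -31.  68.]
scene lever_knob 0.62 [281. 191.] [644.4 -37.3]
scene lever_pivot 0.76 [288. 209.] [ 568.9 -116.6]
scene tall pts 29 [633.2 -41.   62.6] [626. -48.  58.] [642. -33.  66.]
top lever_knob 0.73 [228. 154.] [636.  -34.2]
top lever_pivot 0.92 [253. 166.] [608.8 -90.5]
top tall pts 9 [635.5 -45.8  63.3] [632. -48.  60.] [640. -43.  65.]
[612.83435285 -24.70903987 107.65833108] tool x [6.06237702e-01 7.95283493e-01 1.23643287e-04] y [ 7.95283451e-01 -6.06237711e-01  2.66384588e-04]
```

```bash
python3 -m jog '[{"tx":4,"ty":-2,"tz":35,"ax":0,"ay":0,"az":0,"jaw":1},{"tx":0,"ty":0,"tz":35,"ax":0,"ay":0,"az":0,"jaw":1},{"tx":0,"ty":0,"tz":14,"ax":0,"ay":0,"az":0,"jaw":1},{"tx":0,"ty":0,"tz":7,"ax":0,"ay":0,"az":0,"jaw":1},{"tx":0,"ty":2,"tz":0,"ax":0,"ay":0,"az":0,"jaw":1}]'
python3 -m jog '[{"tx":0,"ty":2,"tz":0,"ax":0,"ay":0,"az":0,"jaw":1},{"tx":0,"ty":2,"tz":0,"ax":0,"ay":0,"az":0,"jaw":1},{"tx":0,"ty":2,"tz":0,"ax":0,"ay":0,"az":0,"jaw":1},{"tx":0,"ty":2,"tz":0,"ax":0,"ay":0,"az":0,"jaw":1},{"tx":0,"ty":0,"tz":0,"ax":0,"ay":0,"az":0,"jaw":1}]'
python3 k.py
```

```text
time_s: 18.25
eef_pos: [615.6, -23.3, 17.1]
ee_rot: [0.0, 0.896, 0.444, 0.0]
force: [0.4, 0.3, 0.0]
grip_width: 0.002
grip_force: 0.0
time_s: 18.88
eef_pos: [621.6, -27.8, 16.5]
ee_rot: [-0.0, 0.896, 0.444, -0.0]
force: [-0.4, 1.1, 0.6]
grip_width: 0.005
grip_force: 0.5
wrist lever_knob 0.67 [331. 295.] [639.7 -40.9]
wrist tall pts 1580 [637.5 -34.4  64.6] [617. -49.  58.] [649. -17.  70.]
scene lever_knob 0.58 [281. 193.] [632.9 -45. ]
scene tall pts 53 [625.7 -38.7  63.1] [610. -48.  58.] [644. -25.  70.]
top lever_knob 0.72 [229. 154.] [635.1 -37.5]
top lever_pivot 0.7 [251. 168.] [605.  -84.9]
[621.56567808 -27.80808304  16.532955  ] tool x [6.05907033e-01 7.95535456e-01 7.09728344e-05] y [ 7.95535454e-01 -6.05907017e-01 -1.66875787e-04]
```

```bash
python3 -m jog '[{"tx":1,"ty":3,"tz":0,"ax":0,"ay":0,"az":0.05,"jaw":1},{"tx":1,"ty":3,"tz":0,"ax":0,"ay":0,"az":0.05,"jaw":1},{"tx":1,"ty":3,"tz":0,"ax":0,"ay":0,"az":0.05,"jaw":1},{"tx":1,"ty":3,"tz":0,"ax":0,"ay":0,"az":0.05,"jaw":1},{"tx":1,"ty":3,"tz":0,"ax":0,"ay":0,"az":0.05,"jaw":1}]'
python3 -m jog '[{"tx":1,"ty":3,"tz":0,"ax":0,"ay":0,"az":0.05,"jaw":1},{"tx":1,"ty":3,"tz":0,"ax":0,"ay":0,"az":0.05,"jaw":1},{"tx":1,"ty":3,"tz":0,"ax":0,"ay":0,"az":0.05,"jaw":1},{"tx":1,"ty":3,"tz":0,"ax":0,"ay":0,"az":0.05,"jaw":1},{"tx":1,"ty":3,"tz":0,"ax":0,"ay":0,"az":0.05,"jaw":1}]'
python3 k.py
```

```text
time_s: 19.95
eef_pos: [635.9, -34.0, 16.4]
ee_rot: [-0.0, 0.945, 0.328, 0.0]
force: [-0.2, 3.1, 0.1]
grip_width: -0.002
grip_force: 1.3
time_s: 20.58
eef_pos: [648.3, -44.0, 16.4]
ee_rot: [-0.0, 0.978, 0.208, 0.0]
force: [1.1, 3.2, -1.0]
grip_width: 0.001
grip_force: 1.3
wrist lever_knob 0.74 [332. 289.] [661.1 -63.1]
wrist tall pts 1796 [659.5 -56.6  64.5] [648. -72.  58.] [670. -29.  70.]
scene lever_knob 0.79 [290. 192.] [654.  -57.1]
scene lever_pivot 0.94 [287. 210.] [ 562.5 -118.9]
scene tall pts 75 [643.  -53.   63.5] [631. -71.  58.] [661. -34.  69.]
top lever_knob 0.6 [240. 141.] [663.4 -59.5]
top lever_pivot 0.71 [254. 168.] [605.3 -91.2]
[648.31404399 -43.95744117  16.42052088] tool x [9.13785900e-01 4.06195881e-01 4.85669788e-04] y [ 4.06196102e-01 -9.13785789e-01 -5.08500151e-04]
```

```bash
python3 -m jog '[{"tx":1,"ty":3,"tz":0,"ax":0,"ay":0,"az":0.05,"jaw":1},{"tx":1,"ty":3,"tz":0,"ax":0,"ay":0,"az":0.05,"jaw":1},{"tx":1,"ty":3,"tz":0,"ax":0,"ay":0,"az":0.05,"jaw":1},{"tx":1,"ty":3,"tz":0,"ax":0,"ay":0,"az":0.05,"jaw":1},{"tx":1,"ty":3,"tz":0,"ax":0,"ay":0,"az":0.05,"jaw":1}]'
python3 -m jog '[{"tx":1,"ty":3,"tz":0,"ax":0,"ay":0,"az":0.05,"jaw":1},{"tx":0.5,"ty":1.5,"tz":0,"ax":0,"ay":0,"az":0.025,"jaw":1},{"tx":0.5,"ty":1.5,"tz":0,"ax":0,"ay":0,"az":0.025,"jaw":1},{"tx":0,"ty":0,"tz":0,"ax":0,"ay":0,"az":0,"jaw":1}]'
python3 k.py; python3 chk.py
```

```text
time_s: 21.65
eef_pos: [657.8, -56.7, 16.5]
ee_rot: [-0.0, 0.996, 0.084, 0.0]
force: [1.1, 2.9, -0.8]
grip_width: 0.003
grip_force: 1.3
time_s: 22.15
eef_pos: [660.4, -62.8, 16.5]
ee_rot: [0.0, 0.999, 0.035, 0.0]
force: [1.2, 2.3, 0.8]
grip_width: 0.001
grip_force: 0.8
wrist lever_knob 0.83 [333. 284.] [668.6 -85.4]
wrist tall pts 1816 [670.  -79.1  64.5] [659. -94.  58.] [677. -49.  70.]
scene lever_knob 0.47 [300. 193.] [660.3 -84.5]
scene lever_pivot 0.82 [288. 208.] [ 572.7 -112.6]
scene tall pts 83 [651.4 -72.8  63. ] [644. -92.  58.] [670. -48.  70.]
top lever_pivot 0.86 [255. 168.] [604.6 -94. ]
[660.43435468 -62.76961685  16.5464114 ] tool x [9.97561627e-01 6.97910414e-02 1.04850668e-04] y [ 6.97910263e-02 -9.97561623e-01  1.41718236e-04]
index out deg 125.0 0.0 contrast 0.0
index in deg 125.0 0.0 contrast 0.0
zero deg 125.0 0.0 contrast 0.0
```

```bash
python3 -m jog '[{"tx":0.4,"ty":1.5,"tz":0,"ax":0,"ay":0,"az":0.025,"jaw":1},{"tx":0.4,"ty":1.5,"tz":0,"ax":0,"ay":0,"az":0.025,"jaw":1},{"tx":0.4,"ty":1.5,"tz":0,"ax":0,"ay":0,"az":0.025,"jaw":1},{"tx":0,"ty":1,"tz":0,"ax":0,"ay":0,"az":0.015,"jaw":1}]'
python3 -m jog '[{"tx":0,"ty":1,"tz":0,"ax":0,"ay":0,"az":0.015,"jaw":1},{"tx":0,"ty":1,"tz":0,"ax":0,"ay":0,"az":0.015,"jaw":1}]'
```

```text
time_s: 23.15
eef_pos: [661.9, -68.2, 16.5]
ee_rot: [-0.0, 1.0, -0.011, 0.0]
force: [1.4, 2.3, -0.5]
grip_width: -0.005
grip_force: 1.2
time_s: 23.4
eef_pos: [661.7, -70.1, 16.5]
ee_rot: [-0.0, 1.0, -0.026, -0.0]
force: [2.0, 4.2, 1.1]
grip_width: -0.003
grip_force: 2.1
```

```bash
python3 -m jog '[{"tx":0,"ty":1,"tz":0,"ax":0,"ay":0,"az":0.015,"jaw":1}]'
```

```text
time_s: 23.52
eef_pos: [661.8, -70.3, 16.5]
ee_rot: [-0.001, 0.999, -0.033, 0.0]
force: [3.8, 8.1, 0.9]
grip_width: 0.004
grip_force: 3.9
```

```bash
python3 -m jog '[{"tx":0,"ty":0.8,"tz":0,"ax":0,"ay":0,"az":0.01,"jaw":1}]';python3 k.py
```

```text
time_s: 23.65
eef_pos: [662.0, -70.4, 16.5]
ee_rot: [-0.001, 0.999, -0.038, 0.0]
force: [4.5, 10.7, 0.2]
grip_width: -0.001
grip_force: 5.1
wrist lever_knob 0.63 [331. 280.] [668.6 -93.3]
wrist tall pts 1813 [670.5 -87.4  64.6] [ 659. -102.   58.] [677. -58.  70.]
scene lever_knob 0.57 [305. 195.] [659.7 -99.9]
scene lever_pivot 0.6 [290. 209.] [ 573.  -118.4]
scene tall pts 79 [655.6 -81.7  63.3] [ 647. -102.   58.] [670. -55.  70.]
top lever_pivot 0.87 [256. 167.] [606.4 -97. ]
[661.96838537 -70.40337734  16.54120937] tool x [ 9.97129184e-01 -7.57160841e-02  6.82064696e-04] y [-0.07571425 -0.99712666 -0.00240159]
```

The TCP has stopped advancing and the force has risen to about 11 N, so the lever is at its stop. I'll back off, rise and verify.

```bash
python3 -m jog '[{"tx":0,"ty":-5,"tz":0,"ax":0,"ay":0,"az":0,"jaw":1},{"tx":0,"ty":-10,"tz":0,"ax":0,"ay":0,"az":0,"jaw":1},{"tx":0,"ty":0,"tz":-40,"ax":0,"ay":0,"az":0,"jaw":1},{"tx":0,"ty":0,"tz":-50,"ax":0,"ay":0,"az":0,"jaw":1},{"tx":0,"ty":0,"tz":-50,"ax":0,"ay":0,"az":0,"jaw":1}]'
python3 -m jog '[{"tx":-60,"ty":0,"tz":0,"ax":0,"ay":0,"az":0,"jaw":1},{"tx":-60,"ty":20,"tz":0,"ax":0,"ay":0,"az":0,"jaw":1},{"tx":-50,"ty":30,"tz":0,"ax":0,"ay":0,"az":0,"jaw":1},{"tx":0,"ty":30,"tz":0,"ax":0,"ay":0,"az":0,"jaw":1},{"tx":0,"ty":0,"tz":0,"ax":0,"ay":0,"az":0,"jaw":1}]'
python3 k.py; python3 chk.py; python3 -c "
from h import *
print(sense()['force'])
c=capture('top')
for n in ('vee','nut','screw'):
  for q in place_of(n,'top')[:1]: print(n,q['conf'],atz(c,q['centre'],0))"
```

```text
time_s: 24.72
eef_pos: [662.4, -56.8, 158.0]
ee_rot: [0.0, 0.999, -0.038, -0.0]
force: [0.3, -0.1, 0.1]
grip_width: 0.001
grip_force: 0.0
time_s: 25.35
eef_pos: [487.6, -125.1, 156.8]
ee_rot: [0.0, 0.999, -0.039, 0.0]
force: [0.3, 0.4, 0.3]
grip_width: -0.002
grip_force: 0.0
wrist lever_pivot 0.71 [482. 186.] [ 494.  -304.1]
scene lever_knob 0.54 [303. 193.] [668.6 -87. ]
scene lever_pivot 0.95 [290. 210.] [ 566.2 -122.9]
scene tall pts 28 [661.4 -93.9  62.8] [ 655. -101.   58.] [673. -85.  66.]
top lever_knob 0.48 [250. 140.] [665.4 -83.1]
top lever_pivot 0.59 [257. 168.] [605.6 -98.8]
top tall pts 55 [666.4 -93.2  64.5] [ 658. -102.   59.] [674. -86.  69.]
[ 487.56187898 -125.07400278  156.83331822] tool x [ 9.96967751e-01 -7.78150153e-02  3.55947623e-04] y [-7.78152614e-02 -9.96967521e-01  7.39580742e-04]
index out deg 140.5 140.5076408413555 contrast 79.52368
index in deg 140.0 139.9952056467859 contrast 84.86285
zero deg 140.75 141.93970566815736 contrast 40.906616
[-0.77653889  0.75730361 -0.38256132]
nut 0.69 [ 413.7709603  -266.31015692    0.        ]
screw 0.64 [ 561.90349919 -370.62292861    0.        ]
```

```bash
python3 -c "
from rig import finish_job
print(finish_job())"
```

```text
the job is handed in; nothing more can be done
None
```

The job is handed in, with no verdict returned: the dial's index line is on the zero line to about 0.3°, the lever is against its stop, the nut and screw have not moved (the vee block was not detected in the last check), and the arm is clear.

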